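Click the feed reminder round to the morning feed

ROBOT

A 7-joint arm with a two-finger parallel gripper is mounted at the origin on the work surface. World frame = base frame: x ahead of the robot, y to its left, z up, the work surface at z = 0. Lengths are in m, angles in degrees, forces in N, time in s.
With the tool pointing down it reaches from about 0.4 to 0.925 m from the base axis. Payload 5.6 kg.
Tool frame: the origin (TCP) lies between the finger pads; the fingertips stand ahead of it and the grasp point (between the pads) lies 11 mm behind it (finger_overhang is the z of the fingertips in the tool frame, in m); z points along the fingers, y is the direction in which the jaws open and shut (so a half turn about z gives the same grasp; the last joint's range is limited). The gripper opens to 85 mm and grips with 20 to 120 N. Pads are 22 mm wide; open, the fingers measure 114 mm over their backs; the gripper's body (76 mm by 85 mm) begins 54 mm behind the grasp point. The pads swing forward as they close: fully open they stand 13 mm farther back than shut.
Start: joints at [73.453, 26.786, -0.665, 91.828, 0.344, 61.387, -3.226], TCP at [0.158, -0.63, 0.239] pointing down, gripper open.
Joint ranges: [-144.91, 144.91], [-17.63, 115.5], [-89.93, 88.59], [15.96, 139.68], [-74.01, 254.01], [8.47, 105.57], [-167.45, 167.45]. Speed limits (degrees/s): [147.25, 147.25, 180, 180, 180, 180, 180].

INTERFACE

Orientations are given as a 3x3 rotation matrix whose columns are the frame's x, y, z axes.
In Python, from plant import observe, grab_frame, hand_in, finger_overhang gives the robot as it stands.
- The arm moves only by the tool step_arm, never from a script. Its argument "moves" is a list of rows, each a list of 4 numbers: the shift along the tool's x, y, z in m, then the turn about the tool's z in degrees. A call has 1 to 8 rows; each row shifts and turns the pose as measured when the row begins, along the tool's axes as they then stand; what a row does not reach is not made up. A row lasts 1/8 s, in which the tool goes at most 62.5 mm and 10.7 degrees, less where a joint would pass 70% of its speed; a pose out of reach is approached as far as the arm can. A call with a gripper value outside its range is refused whole. "fingers" is the gripper command: -1 is fully open, 1 is shut, values between are in proportion, set as the call begins (left out, the last holds). The fingers move at their own pace and stop on an object; the grip force is fixed at half the most. Time passes only in rows, so rows that do not move let the fingers close. It gives the time, the measured TCP pose, the force and the opening at its end, in the units of the state.
- observe(): the state, without advancing time (a new reading comes with each control period).
- grab_frame(name): name is "scene" or "top" or "wrist"; returns a dict with "image" (400x640x3 uint8, blue, green, red), "mtx" (3x3 intrinsics, pixels), "origin" and "attitude" of the camera in the world. Camera axes: x right, y up, looking along -z (the intrinsics and any distortion apply to the point x, -y, -z); pixel columns grow to the right and rows downward; lengths in m; the calibration is good to about 2 mm. A picture is of the moment at which its call begins. There is no depth.
- hand_in(): hands the job in, once; it reports no verdict.
The state is a dict: "time_s": time; "qpos": joint angles; "joint_velocities": joint speeds; "joint_efforts": joint torques, N m; "eef_pos": TCP position; "ee_rot": TCP orientation; "force": force on the tool from outside, world axes, zero at the start; "torque": the same for the moment, N m; "width": finger opening in m.
Only numpy, scipy, OpenCV 4.12 (cv2) and the standard library are available. Lean on these libraries where they do the work, as an engineer would, in place of code of your own. Each camera call takes 0.05 s, during which the arm holds its last target.

TASK

Set the nursery feed reminder to the morning feed: with a fingertip, gently flick the edge of its petal wheel clockwise (seen from above), click by click, until the yellow petal clicks into place at the red pointer, never letting it run past; then press the green button fully down and let it come up again to log it. Do not press the button before the wheel is set. Grip and lift nothing, leave the reminder standing where it is, and do not disturb the pacifiers, cup, vase, pod or lotion bottle.

Things in the scene. Friction and masses are not known exactly. Their poses are not given: they have to be found in the camera images.
- reminder: feed reminder: loose white plastic block, 130 mm (x) by 200 mm (y) by 40 mm high, about 1 kg, kept in place by its weight alone (a hard push slides it). Origin at the centre of its underside, front (-x) towards the robot. On its top: petal wheel, axis vertical, centred at x 0, y +35 mm; round green button at x 0, y -67 mm; red pointer mark on the wheel's +x side
- wheel (a joint): turn of the petal wheel, rad, growing clockwise seen from above (its edge nearest the robot then moves to the reminder's +y). 0 = yellow petal at the pointer (the goal). Clicks every 1.047 (60 degrees, one petal); starts 2, 3 or 4 clicks short, near -2.09, -3.14 or -4.19. A push of 2 to 3 N on a petal takes it over the crest halfway between clicks; from there it snaps on by itself
- wheel_center (a point): on the wheel's axis, level with the petal tops, 62 mm above the dresser. Pale blue six-petal plastic flower: hub disc 32 mm radius; petals 60 degrees apart reach 52 mm from the axis, round ends of 8 mm radius, 28 mm clear between them. Petals stand 44 to 62 mm above the dresser; gaps are open down to the block's top at 40 mm. At each click one petal points to the reminder's -x, one to +x
- yellow_petal (a point): top of the one yellow petal, at the middle of its round end, 44 mm from the wheel's axis
- pointer (a point): red arrow, a flat mark on the block's top, 55 mm from the wheel's axis on the +x side of the reminder; it does not stand in the way (2 mm high)
- log (a joint): travel of the green button in m: 0 up, 0.006 fully down; springs back. It needs 1.5 N to start and 5 N fully down
- log_top (a point): centre of the green button's top: 32 mm across, 58 mm above the dresser when up, flush with its 48 mm wide white collar when fully down
- pacifier_a: pink pacifier lying on the wooden tray, 42 mm shield, 32 mm high; leave alone; origin at the centre of its underside
- pacifier_b: mint pacifier lying on the wooden tray, as the pink one; leave alone
- vase: empty white ceramic vase, 72 mm across, 100 mm high, standing just beyond the reminder (+x side); leave alone; origin at the centre of its underside
- cup: polished steel cup, 68 mm across, 78 mm high, standing just beyond the reminder (+x side), beside the vase (they may have changed places); leave alone; origin at the centre of its underside
- pod: round pink and white pacifier pod with a latch button, 68 mm across, 52 mm high; stands to the right (-y) of the reminder; leave alone; origin at the centre of its underside
- lotion: cream lotion bottle, 56 mm across, 150 mm high; to the right (-y) of the reminder; leave alone; origin at the centre of its underside
Things that resemble listed ones, but are neither listed nor needed, are in the scene too. Of the things like the reminder, leave any that is brown; of the rest the larger one is meant.

How it is judged (in metres and radians):
On the way, in this order (a step that is already met when the one before it is completed fails the run):
1. the wheel rests with the yellow petal clicked in at the pointer (value of joint wheel between -0.2 and 0.2 rad and velocity of joint wheel between -0.3 and 0.3 rad/s), for 0.2 s.
2. the green button is pressed down (value of joint log above 0.004 m), for 0.02 s.
At the end, for the whole second after the job is handed in: the wheel rests within 0.2 rad of the yellow petal being at the pointer, having come there clockwise; the button has been pressed at least 4 mm after that and is up again (under 1.5 mm); the reminder stands upright within 25 mm of where it started, at rest (value of joint wheel between -0.2 and 0.2 rad and velocity of joint wheel between -0.1 and 0.1 rad/s and value of joint log below 0.0015 m and distance of reminder from where it was at the start of the episode below 0.025 m and angle between reminder's own z axis and vertical below 0.05 rad and linear speed of reminder below 0.02 m/s); the robot touches nothing.
It fails at once if the wheel ran past the pointer by more than half a click, or was turned back anticlockwise to more than four and a half clicks short (value of joint wheel above 0.6 rad or value of joint wheel below -4.9 rad).
It fails at once if the button was pressed before the wheel was set (value of joint log above 0.003 m and (value of joint wheel below -0.25 rad or value of joint wheel above 0.25 rad)).
It fails at once if the wheel was gripped or pushed hard (more than 18 N) (contact force between the fingers and wheel above 18 N).
It fails at once if the reminder was lifted, tipped or pushed away (height (world z) of reminder above 0.008 m or angle between reminder's own z axis and vertical above 0.12 rad or distance of reminder from where it was at the start of the episode above 0.03 m).
It fails at once if a bystander (pacifier, cup, vase, pod, bottle) was moved or lifted more than 15 mm (distance of any of pacifier_a, pacifier_b, vase, cup, pod, lotion from where it was at the start of the episode above 0.015 m).
It also fails if it takes over 67 s, if anything falls off the work surface, if the arm or the gripper's body presses on something with over 40 N, if the wrist force passes 120 N, or if a joint passes its speed limit or range.

## Working session

There is one attempt and no reset: what is moved stays moved. The work goes in short steps, Python scripts to look and compute and a tool call to move; the robot and the scene stay as the last step left them, time stands still between calls to the robot, and variables do not carry over. Pictures are saved under pics/ and viewed, and the job is handed in when it is done.

Besides the shell and the picture viewer there is one more tool, called after "Request:" as name(argument=value, ...) on one line, values as JSON. step_arm: Moves the arm, as the interface text tells. Its arguments: {"type":"object","properties":{"moves":{"type":"array"},"fingers":{"type":"number"}},"required":["moves"]}

```bash
mkdir -p pics; ls
python3 - <<'E'
from plant import observe, grab_frame, finger_overhang
import cv2,pickle
s=observe();print(s['time_s'],s['eef_pos'],s['ee_rot'],s['width'],s['force'],finger_overhang)
for n in ['scene','top','wrist']:
    f=grab_frame(n);cv2.imwrite(f'pics/{n}0.png',f['image']);pickle.dump(f,open(f'{n}0.pkl','wb'));print(n,f['mtx'],f['origin'],f['attitude'],[k for k in f])
E
```

```text
pics
0.0 [ 0.15793619 -0.62992997  0.23834442] [[ 9.69956239e-01  2.43278750e-01 -5.87506945e-04]
 [ 2.43279411e-01 -9.69954744e-01  1.70940405e-03]
 [-1.53993468e-04 -1.80097547e-03 -9.99998366e-01]] 0.085629558189466 [-0.3773611   0.02247875  0.18654282] 0.008
scene [[435.31613114   0.         317.59521152]
 [  0.         435.31613114 205.80500196]
 [  0.           0.           1.        ]] [1.2092913  0.32474761 1.02253372] [[-0.41521481 -0.72852237  0.54484109]
 [ 0.90970057 -0.33674585  0.24299611]
 [ 0.00644488  0.59653783  0.80255908]] ['image', 'mtx', 'origin', 'attitude']
top [[494.69958029   0.         326.5364603 ]
 [  0.         494.69958029 196.55665624]
 [  0.           0.           1.        ]] [0.33116669 0.00256518 1.63365391] [[ 0.0190346   0.99121028 -0.13091928]
 [-0.9997683   0.01755335 -0.012459  ]
 [-0.01005142  0.1311261   0.99131474]] ['image', 'mtx', 'origin', 'attitude']
wrist [[275.62555813   0.         320.60364798]
 [  0.         275.62555813 200.24119128]
 [  0.           0.           1.        ]] [ 0.2212257  -0.61332573  0.37381909] [[ 0.24331876  0.93632238  0.25317264]
 [-0.96994458  0.23538673  0.06164904]
 [-0.0018701  -0.2605638   0.96545482]] ['image', 'mtx', 'origin', 'attitude']
```

View pics/scene0.png

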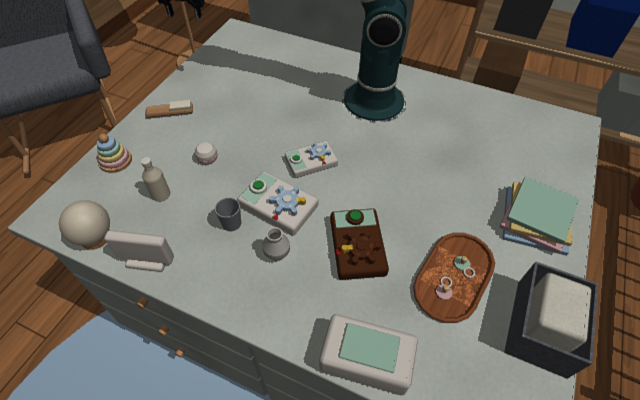

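View pics/top0.png

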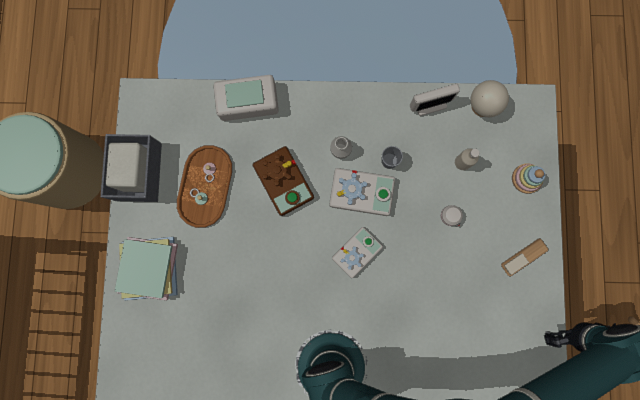

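Three things could be taken for the reminder in the top view: a brown one at (283,180), a small white one at (358,252) and a larger white one at (363,191). By the description I choose the larger white one and check it in a close crop.

Run:
```python
import cv2
a=cv2.imread('pics/top0.png')[125:225,310:430];cv2.imwrite('pics/topc.png',cv2.resize(a,None,fx=6,fy=6,interpolation=cv2.INTER_CUBIC)[:600])
a=cv2.imread('pics/scene0.png')[160:270,195:335];cv2.imwrite('pics/scenec.png',cv2.resize(a,None,fx=5,fy=5,interpolation=cv2.INTER_CUBIC))
```

```text
(no output)
```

View pics/topc.png

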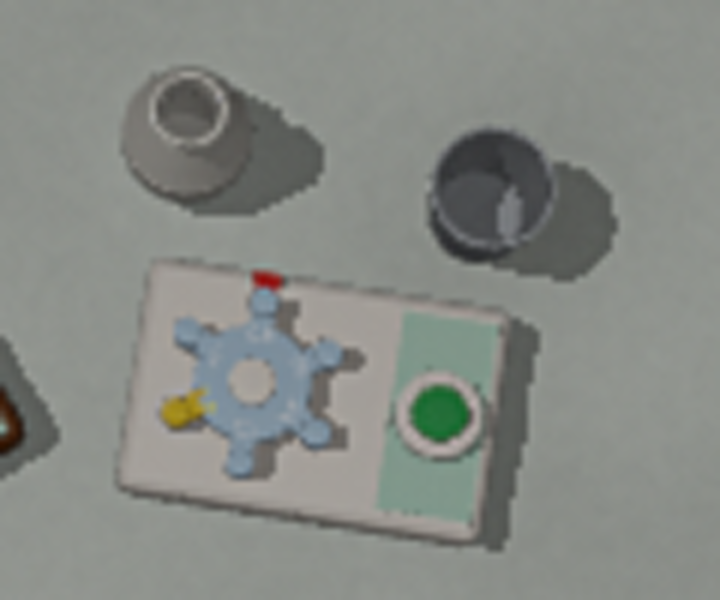

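View pics/scenec.png

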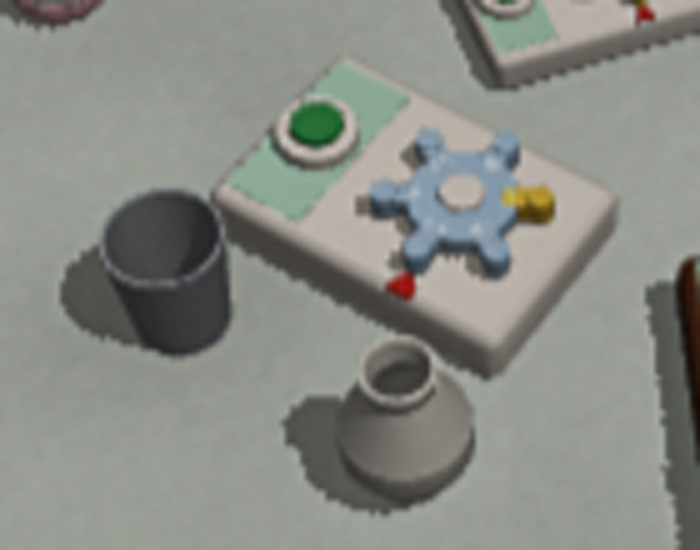

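```bash
cat > h.py <<'E'
import numpy as np,pickle
def ray(f,u,v,z):
    K=f['mtx'];R=np.array(f['attitude']);o=np.array(f['origin'])
    d=np.linalg.inv(K)@[u,v,1];d=R@np.array([d[0],-d[1],-d[2]])
    return o+d*(z-o[2])/d[2]
def proj(f,p):
    c=np.array(f['attitude']).T@(np.array(p)-f['origin']);x=np.array([c[0],-c[1],-c[2]]);q=f['mtx']@x
    return q[:2]/q[2]
E
python3 - <<'E'
from h import *
t=pickle.load(open('top0.pkl','rb'));s=pickle.load(open('scene0.pkl','rb'))
P={'hub':((252,380),(461,192),.062),'btn':((440,413),(317,125),.058),'ptr':((267,280),(402,287),.042),'yel':((181,411),(540,203),.062),'c1':((152,262),(487,378),.04),'c2':((508,312),None,.04),'c3':((472,540),(345,57),.04),'c4':((120,487),(618,205),.04)}
for k,(a,b,z) in P.items():
    print(k,ray(t,310+a[0]/6,125+a[1]/6,z).round(4), ray(s,195+b[0]/5,160+b[1]/5,z).round(4) if b else '')
E
```

```text
hub [ 0.5668 -0.0589  0.062 ] [ 0.5693 -0.0535  0.062 ]
btn [ 0.5513 -0.1599  0.058 ] [ 0.5581 -0.1517  0.058 ]
ptr [ 0.625  -0.0672  0.042 ] [ 0.6285 -0.061   0.042 ]
yel [ 0.5494 -0.0212  0.062 ] [ 0.5578 -0.0103  0.062 ]
c1 [ 0.6342 -0.0044  0.04  ] [0.6609 0.0073 0.04  ]
c2 [ 0.6099 -0.1984  0.04  ] 
c3 [ 0.4851 -0.1792  0.04  ] [ 0.493  -0.1711  0.04  ]
c4 [0.5104 0.0108 0.04  ] [0.5256 0.0228 0.04  ]
```

The crop confirms it: a white block with the pale blue wheel at (352,188) and the green button at (383,194). The yellow petal at (340,193) is two petals anticlockwise of the pointer, so it is 2 clicks short. Next I close the fingers and move to a viewing pose near it.

```bash
cat >> h.py <<'E'
def plan(target,ang,n):
    from plant import observe
    s=observe();p=np.array(s['eef_pos']);R=np.array(s['ee_rot'])
    th=np.degrees(np.arctan2(R[1,0],R[0,0]));d=(np.array(target)-p)/n;da=(ang-th)/n
    print('p',p.round(4),'th',th.round(2),'t',s['time_s'],'F',np.round(s['force'],2),'w',s['width'])
    for i in range(n):
        a=np.radians(th+da*i);print([round(float(v),4) for v in (d[0]*np.cos(a)+d[1]*np.sin(a),d[0]*np.sin(a)-d[1]*np.cos(a),-d[2])]+[round(-da,2)])
E
python3 -c "
from h import *;plan([.44,-.10,.24],82,16)"
```

```text
p [ 0.158  -0.6301  0.2386] th 14.08 t 0.15 F [-0.5   0.33  0.44] w 0.08552089467842469
[0.0252, -0.0278, -0.0001, np.float64(-4.25)]
[0.0271, -0.0259, -0.0001, np.float64(-4.25)]
[0.029, -0.0238, -0.0001, np.float64(-4.25)]
[0.0307, -0.0216, -0.0001, np.float64(-4.25)]
[0.0322, -0.0193, -0.0001, np.float64(-4.25)]
[0.0335, -0.0169, -0.0001, np.float64(-4.25)]
[0.0347, -0.0143, -0.0001, np.float64(-4.25)]
[0.0357, -0.0117, -0.0001, np.float64(-4.25)]
[0.0364, -0.009, -0.0001, np.float64(-4.25)]
[0.037, -0.0063, -0.0001, np.float64(-4.25)]
[0.0374, -0.0036, -0.0001, np.float64(-4.25)]
[0.0375, -0.0008, -0.0001, np.float64(-4.25)]
[0.0375, 0.002, -0.0001, np.float64(-4.25)]
[0.0372, 0.0048, -0.0001, np.float64(-4.25)]
[0.0368, 0.0075, -0.0001, np.float64(-4.25)]
[0.0361, 0.0102, -0.0001, np.float64(-4.25)]
```

Request:
step_arm(moves=[[0.025,-0.028,0,-4.25],[0.027,-0.026,0,-4.25],[0.029,-0.024,0,-4.25],[0.031,-0.022,0,-4.25],[0.032,-0.019,0,-4.25],[0.033,-0.017,0,-4.25],[0.035,-0.014,0,-4.25],[0.036,-0.012,0,-4.25]], fingers=1)

```text
time_s: 1.15
eef_pos: [0.298, -0.3563, 0.2363]
ee_rot: [[0.658, 0.753, -0.003], [0.753, -0.658, 0.003], [0.0, -0.005, -1.0]]
force: [-0.0, -0.3, -0.0]
width: 0.0002
```

```bash
python3 -c "
from h import *;plan([.44,-.10,.24],82,8)"
```

```text
p [ 0.298  -0.3563  0.2363] th 48.87 t 1.15 F [-0.01 -0.34 -0.04] w 0.0002446217723640135
[0.0358, -0.0077, -0.0005, np.float64(-4.14)]
[0.0363, -0.0051, -0.0005, np.float64(-4.14)]
[0.0365, -0.0025, -0.0005, np.float64(-4.14)]
[0.0366, 0.0002, -0.0005, np.float64(-4.14)]
[0.0365, 0.0028, -0.0005, np.float64(-4.14)]
[0.0362, 0.0055, -0.0005, np.float64(-4.14)]
[0.0357, 0.0081, -0.0005, np.float64(-4.14)]
[0.0351, 0.0106, -0.0005, np.float64(-4.14)]
```

Request:
step_arm(moves=[[0.036,-0.008,0,-4.15],[0.036,-0.005,0,-4.15],[0.037,-0.003,0,-4.15],[0.037,0,0,-4.15],[0.036,0.003,0,-4.15],[0.036,0.005,0,-4.15],[0.036,0.008,0,-4.15],[0.035,0.011,0,-4.15]])

```text
time_s: 2.15
eef_pos: [0.4398, -0.0889, 0.2365]
ee_rot: [[0.119, 0.993, -0.003], [0.993, -0.119, 0.002], [0.002, -0.003, -1.0]]
force: [-0.4, -0.3, -0.5]
width: 0.0
```

Run:
```python
from h import *
from plant import grab_frame,observe
import cv2
for n in ['wrist','scene','top']:
    f=grab_frame(n);cv2.imwrite(f'pics/{n}1.png',f['image']);pickle.dump(f,open(f'{n}1.pkl','wb'))
s=observe();print(s['eef_pos'],s['ee_rot'],s['time_s'])
```

```text
[ 0.43990772 -0.08829885  0.23648774] [[ 0.11782983  0.99302856 -0.003227  ]
 [ 0.99303095 -0.11782108  0.00277985]
 [ 0.00238027 -0.00353206 -0.99999093]] 2.3
```

View pics/wrist1.png

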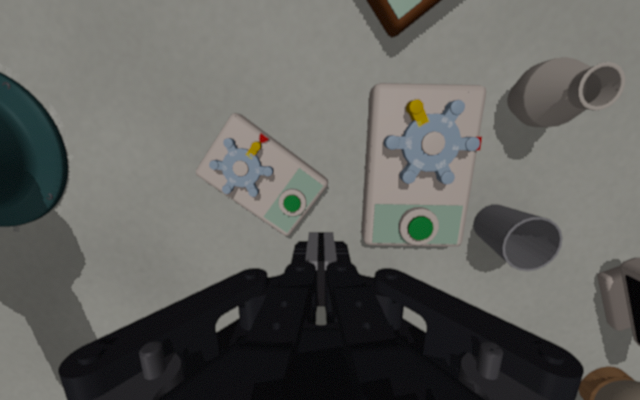

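View pics/scene1.png

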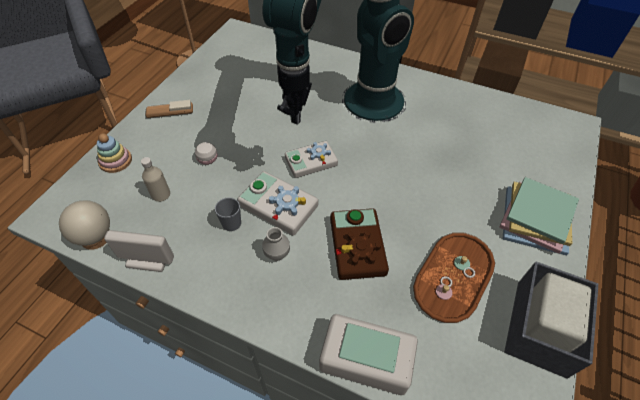

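The wrist view shows the wheel hub at (434,143), the button at (420,227), the yellow petal at about (416,104) and the fingertips at (320,236).

Run:
```python
from h import *
import cv2
a=cv2.imread('pics/wrist1.png')[75:260,285:500];cv2.imwrite('pics/w1c.png',cv2.resize(a,None,fx=3.2,fy=3.2,interpolation=cv2.INTER_CUBIC))
f=pickle.load(open('wrist1.pkl','rb'))
for k,u,v,z in [('hub',434,143,.062),('btn',420,227,.058),('ptr',478,144,.042),('near',394,143,.062),('far',473,145,.062),('yel',416,104,.062)]: print(k,ray(f,u,v,z).round(4))
R=np.array([[.118,.993,-.003],[.993,-.118,.003],[.002,-.0035,-1]]);p=np.array([.4399,-.0883,.2365])
for dx in (-.011,0,.011): print(proj(f,p+R@[dx,0,.008]))
```

```text
hub [ 0.5682 -0.0552  0.062 ]
btn [ 0.5516 -0.1538  0.058 ]
ptr [ 0.6272 -0.0646  0.042 ]
near [ 0.5245 -0.05    0.062 ]
far [ 0.6108 -0.0625  0.062 ]
yel [ 0.5498 -0.012   0.062 ]
[322.05496411 264.55136651]
[322.05868604 246.93020407]
[322.06254762 228.64788631]
```

View pics/w1c.png

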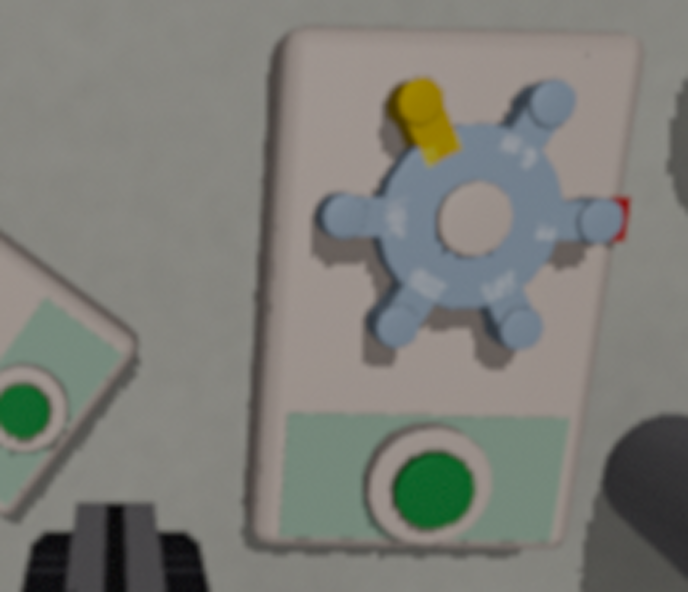

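```bash
python3 -c "
from h import *;plan([.5097,-.0761,.11],82,6)"
```

```text
p [ 0.4399 -0.0883  0.2365] th 83.23 t 2.3 F [-0.58 -0.19 -0.53] w 2.8125527909061235e-05
[0.0034, 0.0113, 0.0211, np.float64(0.21)]
[0.0034, 0.0113, 0.0211, np.float64(0.21)]
[0.0035, 0.0113, 0.0211, np.float64(0.21)]
[0.0035, 0.0113, 0.0211, np.float64(0.21)]
[0.0036, 0.0113, 0.0211, np.float64(0.21)]
[0.0036, 0.0112, 0.0211, np.float64(0.21)]
```

Request:
step_arm(moves=[[0.0034,0.0113,0.021,0.2],[0.0034,0.0113,0.021,0.2],[0.0034,0.0113,0.021,0.2],[0.0034,0.0113,0.021,0.2],[0.0034,0.0113,0.021,0.2],[0.0034,0.0113,0.021,0.2],[0,0,0,0]])

```text
time_s: 3.18
eef_pos: [0.5073, -0.0872, 0.1054]
ee_rot: [[0.156, 0.988, -0.008], [0.988, -0.156, -0.004], [-0.005, -0.007, -1.0]]
force: [-0.6, 0.1, 0.6]
width: 0.0001
```

Run:
```python
from h import *
from plant import grab_frame
import cv2
plan([.5097,-.0761,.055],82,4)
f=grab_frame('wrist');cv2.imwrite('pics/wrist2.png',f['image']);pickle.dump(f,open('wrist2.pkl','wb'))
f=grab_frame('scene');cv2.imwrite('pics/s2c.png',cv2.resize(f['image'][140:260,200:340],None,fx=5,fy=5,interpolation=cv2.INTER_CUBIC))
```

```text
p [ 0.5073 -0.0872  0.1054] th 81.03 t 3.175 F [-0.58  0.05  0.64] w 0.00013839844939826646
[0.0028, 0.0002, 0.0126, np.float64(-0.24)]
[0.0028, 0.0002, 0.0126, np.float64(-0.24)]
[0.0028, 0.0002, 0.0126, np.float64(-0.24)]
[0.0028, 0.0002, 0.0126, np.float64(-0.24)]
```

View pics/wrist2.png

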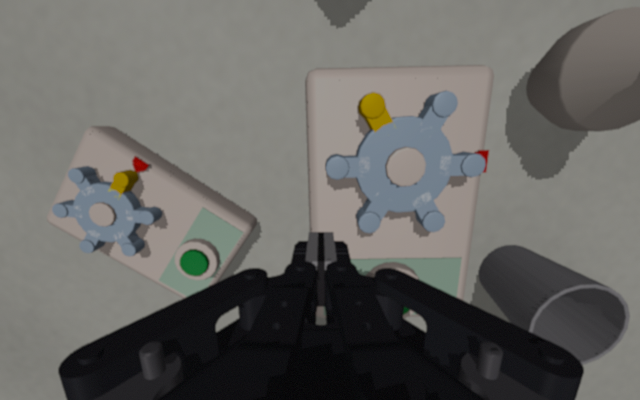

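View pics/s2c.png

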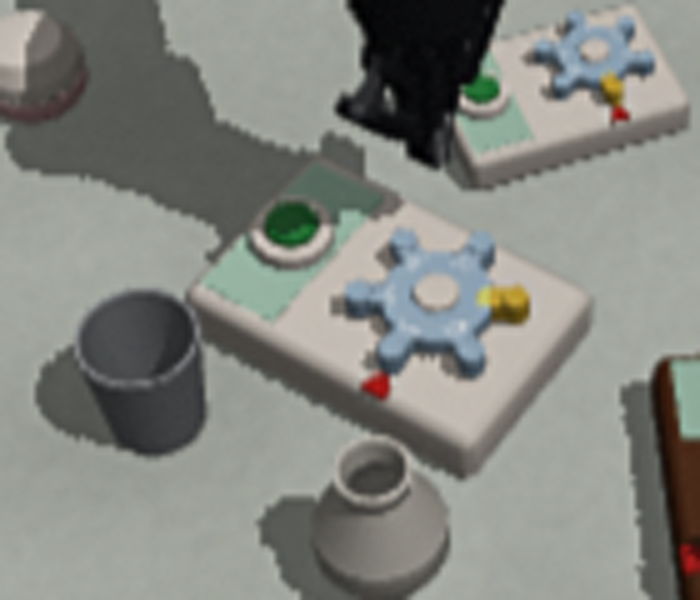

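Run:
```python
from h import *
f=pickle.load(open('wrist2.pkl','rb'))
P=np.array([ray(f,u,v,.062) for u,v in [(338,166),(473,163),(374,105),(444,104),(370,218),(432,218)]])
print(P.round(4),P.mean(0),np.linalg.norm(P-P.mean(0),axis=1))
d=P[1]-P[0];print(np.degrees(np.arctan2(d[1],d[0])))
```

```text
[[ 0.5238 -0.048   0.062 ]
 [ 0.6101 -0.0596  0.062 ]
 [ 0.5508 -0.0143  0.062 ]
 [ 0.5931 -0.0204  0.062 ]
 [ 0.5405 -0.0866  0.062 ]
 [ 0.5821 -0.0931  0.062 ]] [ 0.56674008 -0.05367658  0.062     ] [0.0432666  0.04373677 0.04244761 0.04242099 0.04215983 0.0423379 ]
-7.62710365265792
```

Request:
step_arm(moves=[[0.004,0,0.0125,-0.2],[0.004,0,0.0125,-0.2],[0.004,0,0.0125,-0.2],[0.002,0,0.0125,-0.2],[0,0,0,0]])

```text
time_s: 3.9
eef_pos: [0.5094, -0.0734, 0.055]
ee_rot: [[0.142, 0.99, -0.004], [0.99, -0.142, -0.006], [-0.006, -0.003, -1.0]]
force: [-0.2, 0.4, 0.1]
width: 0.0005
```

```bash
cat > look.py <<'E'
import sys
from h import *
from plant import grab_frame,observe
import cv2
n=sys.argv[1]
f=grab_frame('wrist');w=f['image'][50:310,240:520]
g=grab_frame('scene')['image'][150:240,220:330]
w=cv2.resize(w,None,fx=1.6,fy=1.6,interpolation=cv2.INTER_CUBIC)
g=cv2.resize(g,(int(110*416/90*.7),int(416*.7)),interpolation=cv2.INTER_CUBIC)
o=np.zeros((416,448+g.shape[1],3),np.uint8);o[:,:448]=w;o[:g.shape[0],448:]=g
cv2.imwrite(f'pics/{n}.png',o)
s=observe();R=np.array(s['ee_rot']);p=np.array(s['eef_pos'])
h=np.array([.567,-.0545]);ps=np.radians(-8);ex=np.array([np.cos(ps),np.sin(ps)]);ey=np.array([-ex[1],ex[0]])
print(s['time_s'],p.round(4),'rel x,y',((p[:2]-h)@ex).round(4),((p[:2]-h)@ey).round(4),'tipz',(p[2]-.008).round(4),'F',np.round(s['force'],2),'ang',np.degrees(np.arctan2(R[1,0],R[0,0])).round(2))
E
python3 look.py a1
```

```text
4.0 [ 0.5102 -0.0736  0.056 ] rel x,y -0.0536 -0.0268 tipz 0.048 F [-1.24  0.27  0.74] ang 81.84
```

View pics/a1.png

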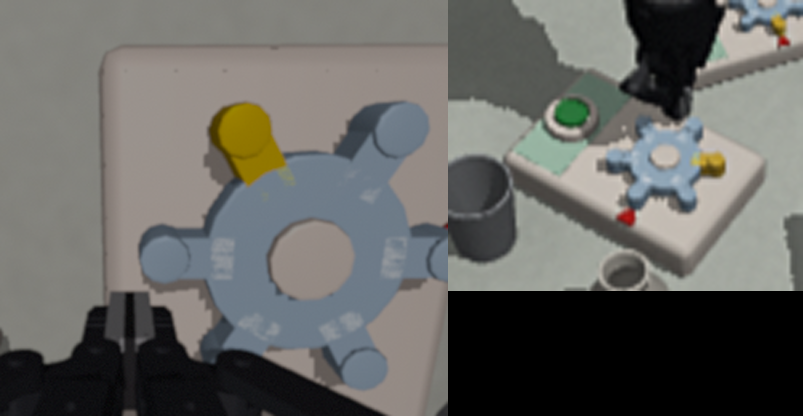

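Request:
step_arm(moves=[[0,0.004,0.001,0],[0,0.003,0,0],[0.004,0,0,0],[0.004,0,0,0],[0.003,0,0,0],[0.003,0,0,0]])

```text
time_s: 4.75
eef_pos: [0.5199, -0.062, 0.0559]
ee_rot: [[0.144, 0.99, -0.001], [0.99, -0.144, -0.008], [-0.008, -0.0, -1.0]]
force: [-0.9, -1.5, 1.7]
width: -0.0001
```

```bash
python3 look.py a2
```

```text
4.85 [ 0.52   -0.0614  0.0559] rel x,y -0.0456 -0.0134 tipz 0.0479 F [-2.04 -1.35  0.31] ang 81.77
```

View pics/a2.png

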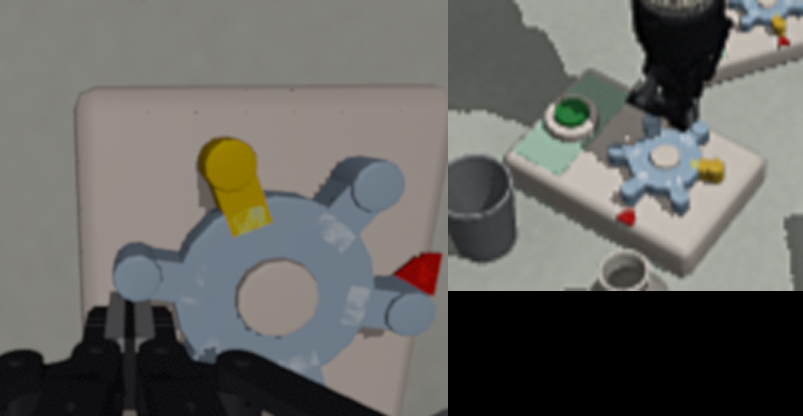

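The finger is on the near petal and the wheel has turned about 10° at only ~1.5 N, so I keep pushing.

Request:
step_arm(moves=[[0.003,-0.0005,0,0],[0.003,-0.0005,0,0],[0.003,0,0,0],[0.003,0,0,0]])

```text
time_s: 5.35
eef_pos: [0.5222, -0.0488, 0.0561]
ee_rot: [[0.144, 0.99, 0.002], [0.99, -0.144, -0.007], [-0.007, 0.003, -1.0]]
force: [0.6, -1.0, 1.0]
width: 0.0001
```

```bash
python3 look.py a3
```

```text
5.45 [ 0.5221 -0.0482  0.0561] rel x,y -0.0454 -0.0001 tipz 0.0481 F [-0.11  0.02 -0.25] ang 81.78
```

View pics/a3.png

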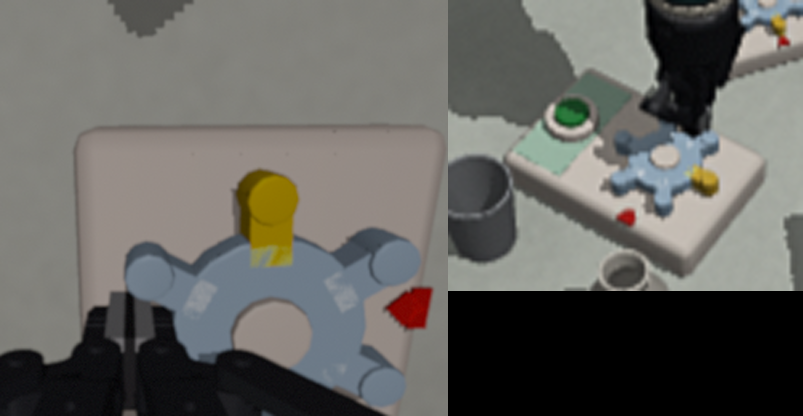

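Request:
step_arm(moves=[[0.003,0,0,0],[0,0,0,0]])

```text
time_s: 5.7
eef_pos: [0.5222, -0.0445, 0.056]
ee_rot: [[0.142, 0.99, 0.001], [0.99, -0.142, -0.006], [-0.006, 0.002, -1.0]]
force: [-0.2, -0.2, -0.0]
width: -0.0
```

```bash
python3 look.py a4
```

```text
5.8 [ 0.5222 -0.0449  0.0559] rel x,y -0.0457 0.0033 tipz 0.0479 F [ 0.07 -0.15 -0.34] ang 81.79
```

View pics/a4.png

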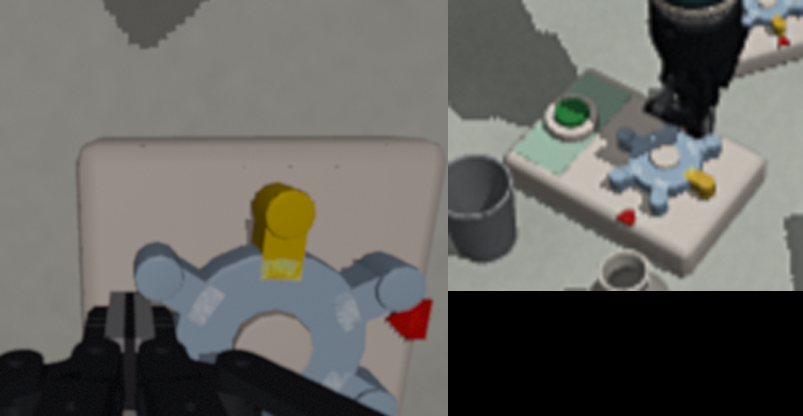

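The wheel has just passed the crest and the following petal is resting on the finger. I draw back radially (-x) to let it snap.

Request:
step_arm(moves=[[0,-0.006,0,0],[0,-0.007,0,0],[0,-0.007,0,0],[0,-0.003,0,0]])

```text
time_s: 6.3
eef_pos: [0.4972, -0.0414, 0.0557]
ee_rot: [[0.143, 0.99, 0.0], [0.99, -0.143, -0.007], [-0.006, 0.001, -1.0]]
force: [0.1, -0.2, 0.3]
width: -0.0002
```

```bash
python3 look.py a5
```

```text
6.4 [ 0.4975 -0.0413  0.0558] rel x,y -0.0707 0.0034 tipz 0.0478 F [-0.28 -0.12 -0.4 ] ang 81.78
```

View pics/a5.png

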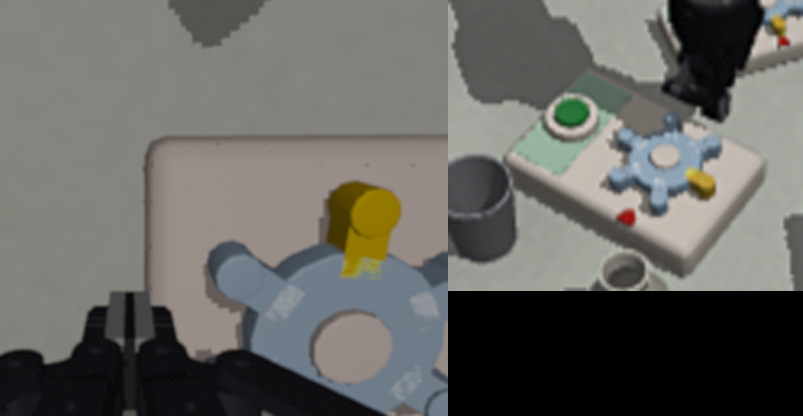

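Request:
step_arm(moves=[[0,0,0,0],[0,0,0,0],[0,0,0,0]])

```text
time_s: 6.78
eef_pos: [0.4982, -0.0415, 0.0559]
ee_rot: [[0.143, 0.99, 0.001], [0.99, -0.143, -0.007], [-0.006, 0.002, -1.0]]
force: [-0.2, -0.4, 0.2]
width: 0.0002
```

```bash
python3 look.py a6
```

```text
6.875 [ 0.4981 -0.0414  0.0559] rel x,y -0.0701 0.0033 tipz 0.0479 F [-0.86  0.34  0.45] ang 81.77
```

View pics/a6.png

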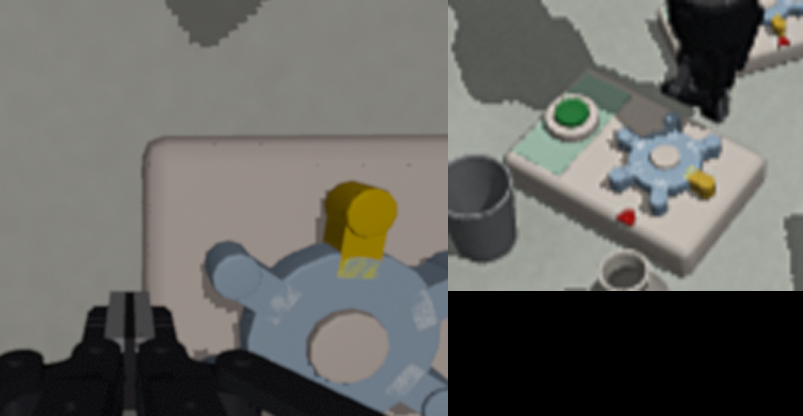

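Run:
```python
from h import *
from plant import grab_frame
import cv2
f=grab_frame('wrist')
g=lambda u,v:ray(f,240+u/1.6,50+v/1.6,.062)[:2]
h=np.array([.567,-.0545])
for u,v in [(348,347),(367,211),(237,271)]:
    q=g(u,v);d=q-h;print(q.round(4),np.linalg.norm(d).round(4),np.degrees(np.arctan2(d[1],d[0])).round(1))
cv2.imwrite('pics/w6.png',f['image'])
```

```text
[ 0.5672 -0.0557] 0.0012 -79.0
[ 0.5734 -0.0111] 0.0439 81.6
[ 0.5335 -0.0244] 0.045 138.0
```

View pics/w6.png

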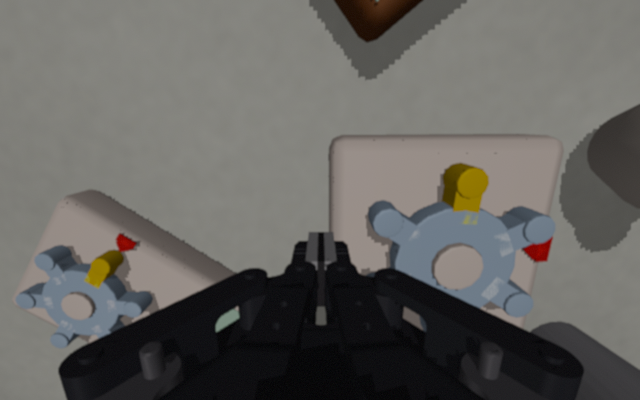

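The yellow petal stands at 81.6° in world axes, about 30° of turn, so the wheel is balancing right on the crest. I go back in and push a few mm more.

Request:
step_arm(moves=[[0,0.009,0,0],[0,0.009,0,0],[0,0.006,0,0],[0.003,0,0,0],[0.003,0,0,0],[0.002,0,0,0]])

```text
time_s: 7.68
eef_pos: [0.525, -0.0363, 0.0557]
ee_rot: [[0.143, 0.99, 0.001], [0.99, -0.143, -0.006], [-0.006, 0.002, -1.0]]
force: [0.6, 0.4, 0.4]
width: 0.0001
```

```bash
python3 look.py a7
```

```text
7.775 [ 0.525  -0.036   0.0558] rel x,y -0.0442 0.0125 tipz 0.0478 F [-0.62  3.46 -1.13] ang 81.8
```

View pics/a7.png

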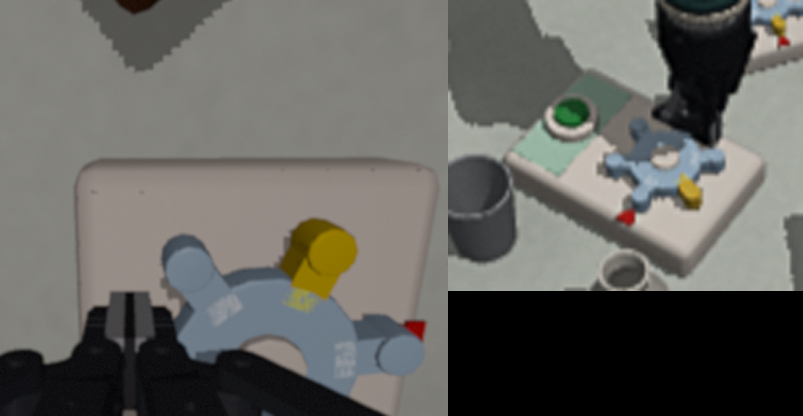

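It snapped over and the next petal now leans on the finger (+3.5 N in y). Backing off.

Request:
step_arm(moves=[[0,-0.008,0,0],[0,-0.008,0,0],[0,-0.008,0,0],[0,-0.005,0,0],[0,0,0,0]])

```text
time_s: 8.4
eef_pos: [0.4935, -0.0325, 0.0558]
ee_rot: [[0.143, 0.99, 0.001], [0.99, -0.143, -0.007], [-0.007, 0.002, -1.0]]
force: [0.6, 0.0, -0.5]
width: -0.0001
```

```bash
python3 look.py a8
```

```text
8.5 [ 0.4941 -0.0325  0.0559] rel x,y -0.0752 0.0117 tipz 0.0479 F [0.6  0.54 0.51] ang 81.76
```

View pics/a8.png

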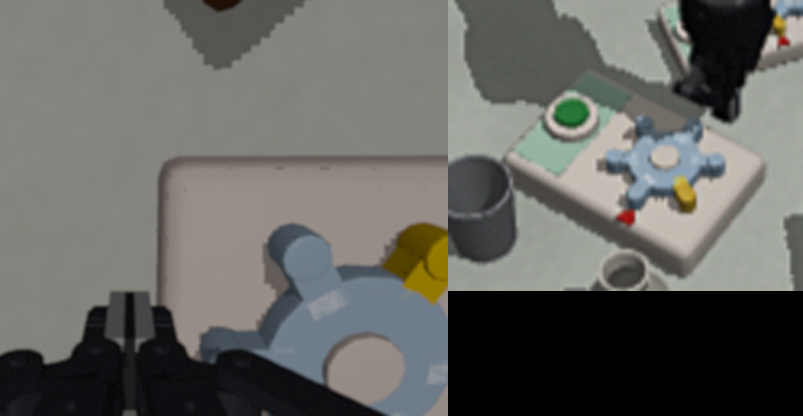

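Request:
step_arm(moves=[[0,0,0.0,0],[0,0,-0.02,0],[-0.01,0,-0.02,0],[-0.015,0.008,0,0],[-0.015,0.008,0,0],[0,0.003,0,0],[0,0,0,0]])

```text
time_s: 9.38
eef_pos: [0.5085, -0.0773, 0.0949]
ee_rot: [[0.145, 0.989, -0.001], [0.989, -0.145, -0.006], [-0.006, 0.0, -1.0]]
force: [0.4, 1.0, -0.6]
width: 0.0001
```

```bash
python3 look.py a9
```

```text
9.475 [ 0.5082 -0.0771  0.095 ] rel x,y -0.055 -0.0305 tipz 0.087 F [-0.12  0.26  0.49] ang 81.73
```

View pics/a9.png

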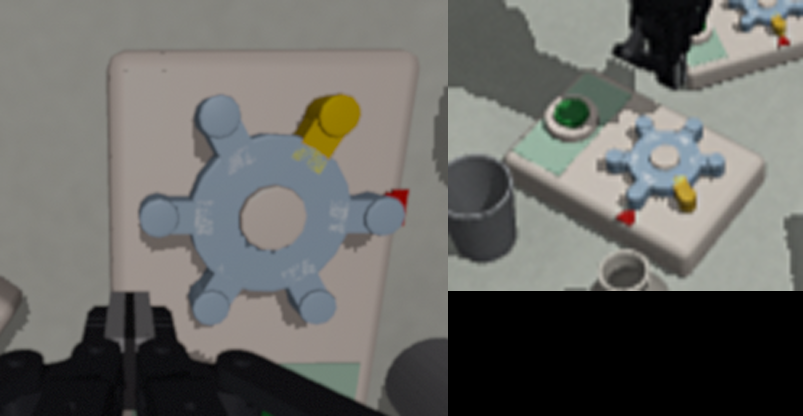

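One click is done and the wheel is seated, with the yellow petal at (341,115) in the crop, one click short. I repeat the same push once.

Request:
step_arm(moves=[[0,0,0.013,0],[0,0,0.013,0],[0,0,0.012,0],[0,0.005,0.001,0],[0,0.004,0,0],[0.004,0,0,0],[0.004,0,0,0],[0.003,0,0,0]])

```text
time_s: 10.48
eef_pos: [0.5186, -0.0663, 0.0525]
ee_rot: [[0.142, 0.99, -0.002], [0.99, -0.142, -0.006], [-0.006, -0.002, -1.0]]
force: [-2.0, -2.2, 0.2]
width: 0.0001
```

Request:
step_arm(moves=[[0.003,0,0,0],[0.003,0,0,0],[0.003,0,0,0],[0.003,0,0,0]])

```text
time_s: 10.98
eef_pos: [0.5201, -0.0547, 0.0526]
ee_rot: [[0.143, 0.99, -0.003], [0.99, -0.143, -0.007], [-0.008, -0.002, -1.0]]
force: [0.4, -1.9, -1.5]
width: -0.0003
```

```bash
python3 look.py b1
```

```text
11.075 [ 0.5201 -0.0542  0.0526] rel x,y -0.0465 -0.0063 tipz 0.0446 F [ 0.3  -1.05 -0.08] ang 81.82
```

View pics/b1.png

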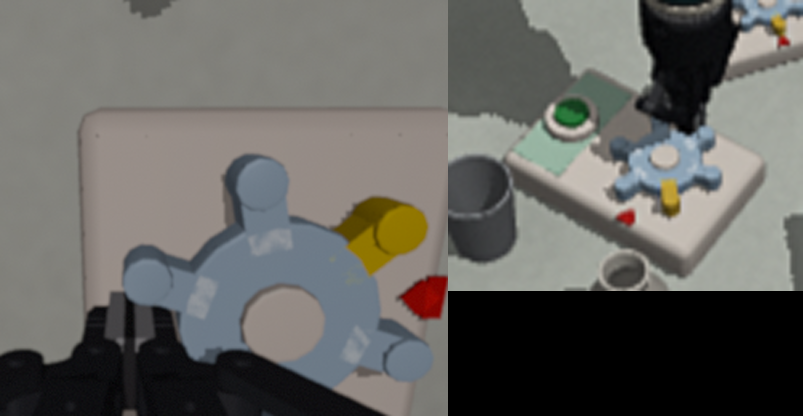

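Request:
step_arm(moves=[[0.003,0,-0.001,0],[0.003,0,-0.001,0],[0.003,0,0,0],[0.002,0,0,0]])

```text
time_s: 11.58
eef_pos: [0.5223, -0.0418, 0.055]
ee_rot: [[0.142, 0.99, -0.002], [0.99, -0.142, -0.006], [-0.006, -0.001, -1.0]]
force: [-0.1, -0.2, 0.0]
width: -0.0002
```

```bash
python3 look.py b2
```

```text
11.675 [ 0.5223 -0.0417  0.0549] rel x,y -0.046 0.0064 tipz 0.0469 F [ 0.09  1.09 -0.59] ang 81.86
```

View pics/b2.png

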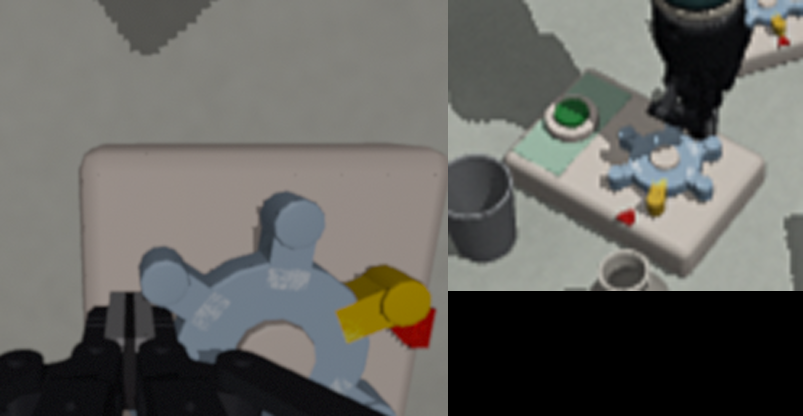

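Request:
step_arm(moves=[[0.003,0,0,0],[0.002,0,0,0]])

```text
time_s: 11.92
eef_pos: [0.5231, -0.0361, 0.0549]
ee_rot: [[0.142, 0.99, -0.001], [0.99, -0.142, -0.005], [-0.005, -0.001, -1.0]]
force: [0.8, 1.2, 1.0]
width: -0.0
```

```bash
python3 look.py b3
```

```text
12.025 [ 0.5232 -0.0357  0.055 ] rel x,y -0.046 0.0125 tipz 0.047 F [0.29 1.82 0.87] ang 81.89
```

View pics/b3.png

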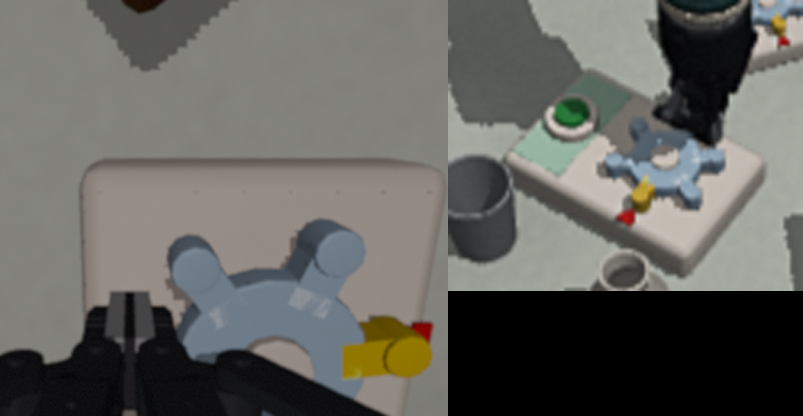

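It is over the crest and the following petal leans on the finger. I draw back, lift, and check.

Request:
step_arm(moves=[[0,-0.008,0,0],[0,-0.008,0,0],[0,-0.008,0,0],[0,-0.004,0,0],[0,0,-0.02,0],[-0.01,0,-0.025,0],[-0.015,0.004,-0.02,0],[0,0,0,0]])

```text
time_s: 13.02
eef_pos: [0.4917, -0.0583, 0.1212]
ee_rot: [[0.142, 0.99, -0.004], [0.99, -0.142, -0.007], [-0.007, -0.003, -1.0]]
force: [-0.1, -0.6, 0.2]
width: -0.0
```

```bash
python3 look.py b4
```

```text
13.125 [ 0.4904 -0.0568  0.1198] rel x,y -0.0756 -0.0129 tipz 0.1118 F [-1.   -0.78 -0.72] ang 81.98
```

View pics/b4.png

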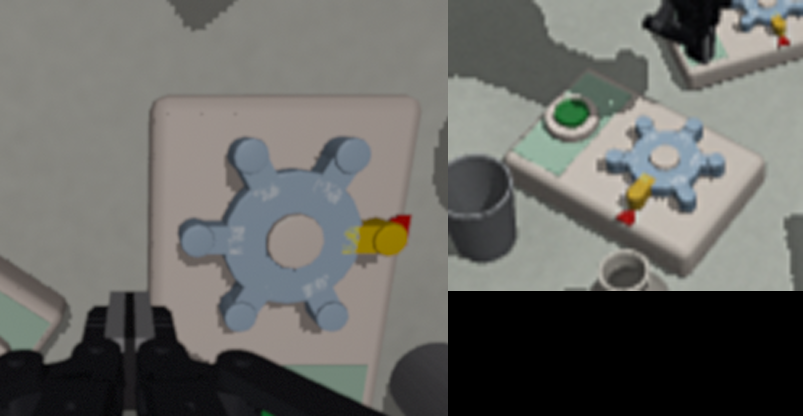

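The yellow petal at (388,237) sits at the red pointer. Now to the button.

```bash
python3 -c "
from h import *;plan([.5528,-.1555,.10],82,5)"
```

```text
p [ 0.4904 -0.0568  0.1198] th 81.98 t 13.125 F [-1.   -0.78 -0.72] w -0.00020661266269789277
[-0.0178, 0.0151, 0.004, np.float64(-0.0)]
[-0.0178, 0.0151, 0.004, np.float64(-0.0)]
[-0.0178, 0.0151, 0.004, np.float64(-0.0)]
[-0.0178, 0.0151, 0.004, np.float64(-0.0)]
[-0.0178, 0.0151, 0.004, np.float64(-0.0)]
```

Request:
step_arm(moves=[[-0.018,0.015,0.004,0],[-0.018,0.015,0.004,0],[-0.018,0.015,0.004,0],[-0.018,0.015,0.004,0],[-0.018,0.015,0.004,0],[0,0,0,0],[0,0,0,0]])

```text
time_s: 14.0
eef_pos: [0.5542, -0.1646, 0.0918]
ee_rot: [[0.141, 0.99, -0.016], [0.99, -0.142, -0.004], [-0.006, -0.015, -1.0]]
force: [0.3, 0.4, 0.1]
width: 0.0001
```

Run:
```python
from h import *
from plant import grab_frame
import cv2
plan([.5528,-.1555,.072],82,2)
a=cv2.resize(grab_frame('scene')['image'][150:240,220:330],None,fx=5,fy=5,interpolation=cv2.INTER_CUBIC)
cv2.imwrite('pics/c1s.png',a)
cv2.imwrite('pics/c1w.png',grab_frame('wrist')['image'])
```

```text
p [ 0.5542 -0.1646  0.0918] th 81.87 t 14.0 F [0.25 0.4  0.08] w 7.731837644961828e-05
[0.0044, -0.0013, 0.0099, np.float64(-0.07)]
[0.0044, -0.0013, 0.0099, np.float64(-0.07)]
```

View pics/c1s.png

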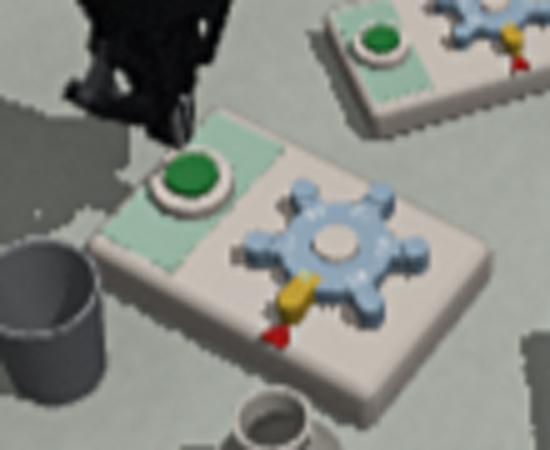

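View pics/c1w.png

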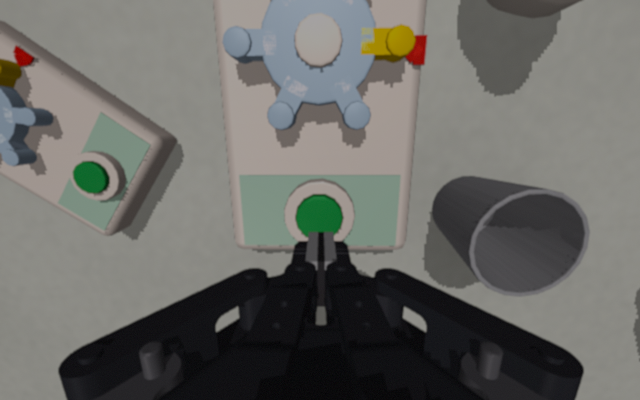

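The tip is lined up across with the button at (319,215). I shift 9 mm in +y and lower.

Request:
step_arm(moves=[[0.004,-0.001,0,0],[0.004,-0.001,0.005,0],[0.001,0,0.008,0],[0,0,0.006,0],[0,0,0,0]])

```text
time_s: 14.72
eef_pos: [0.5526, -0.1526, 0.0722]
ee_rot: [[0.138, 0.99, -0.015], [0.99, -0.138, -0.004], [-0.006, -0.015, -1.0]]
force: [0.6, 0.7, -1.4]
width: -0.0
```

Run:
```python
from h import *
from plant import grab_frame
import cv2
plan([.5528,-.1555,.060],82,4)
cv2.imwrite('pics/c2w.png',cv2.resize(grab_frame('wrist')['image'][100:300,200:440],None,fx=3,fy=3))
```

```text
p [ 0.5526 -0.1526  0.0722] th 82.09 t 14.725 F [ 0.61  0.65 -1.38] w -4.766473756949307e-05
[-0.0007, 0.0001, 0.0031, np.float64(0.02)]
[-0.0007, 0.0001, 0.0031, np.float64(0.02)]
[-0.0007, 0.0001, 0.0031, np.float64(0.02)]
[-0.0007, 0.0001, 0.0031, np.float64(0.02)]
```

View pics/c2w.png

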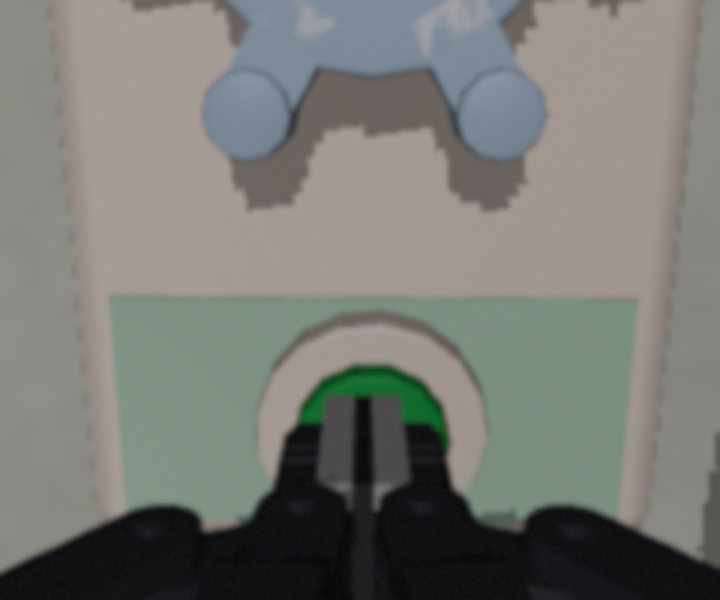

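Request:
step_arm(moves=[[-0.001,0,0.004,0],[-0.001,0,0.003,0],[0,0,0.003,0],[0,0,0.003,0]])

```text
time_s: 15.28
eef_pos: [0.553, -0.155, 0.06]
ee_rot: [[0.138, 0.99, -0.014], [0.99, -0.138, -0.005], [-0.006, -0.013, -1.0]]
force: [-8.7, 1.6, 28.7]
width: 0.0001
```

```bash
python3 look.py c3
```

```text
15.375 [ 0.5529 -0.155   0.0602] rel x,y 0.0 -0.1015 tipz 0.0522 F [-1.66  0.11  7.85] ang 82.06
```

View pics/c3.png

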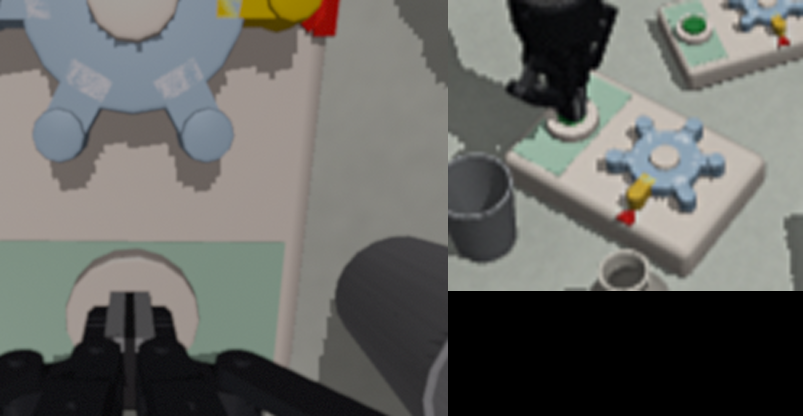

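The force (a 28.7 N spike settling to 7.9 N) and the tip height of 52 mm show the button flush with its collar. I release straight up and move away.

Request:
step_arm(moves=[[0,0,-0.006,0],[0,0,-0.01,0],[0,0,-0.02,0],[0,0,-0.03,0],[0,0,-0.03,0],[-0.01,-0.03,-0.03,0],[-0.01,-0.04,0,0],[0,0,0,0]])

```text
time_s: 16.38
eef_pos: [0.4825, -0.1651, 0.1977]
ee_rot: [[0.137, 0.991, -0.008], [0.99, -0.137, -0.008], [-0.009, -0.007, -1.0]]
force: [0.3, 0.8, 0.9]
width: 0.0
```

Run:
```python
from h import *
from plant import grab_frame
import cv2
plan([.5,-.15,.2],82,1)
a=grab_frame('scene')['image'];cv2.imwrite('pics/d1s.png',cv2.resize(a[140:270,130:330],None,fx=3.5,fy=3.5,interpolation=cv2.INTER_CUBIC))
f=grab_frame('wrist');cv2.imwrite('pics/d1w.png',f['image']);pickle.dump(f,open('wd.pkl','wb'))
```

```text
p [ 0.4825 -0.1651  0.1977] th 82.11 t 16.375 F [0.32 0.81 0.91] w 4.738649778815674e-05
[0.0173, 0.0153, -0.0023, np.float64(0.11)]
```

View pics/d1s.png

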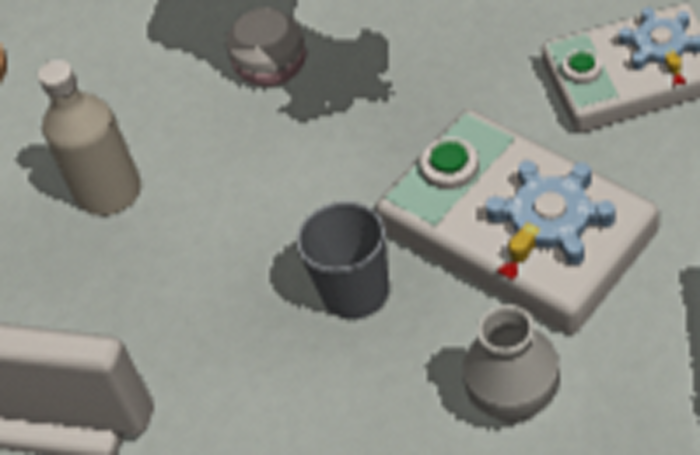

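View pics/d1w.png

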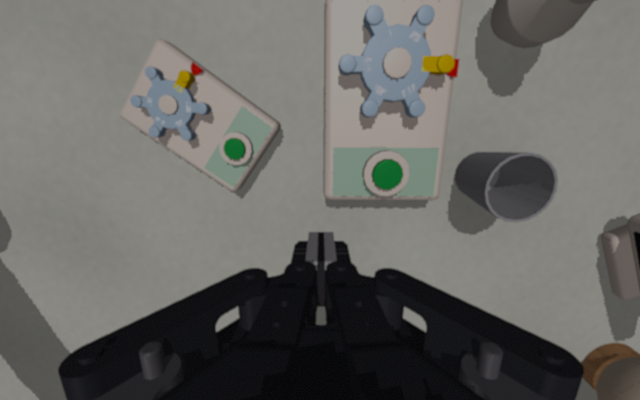

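The pictures show the yellow petal at the pointer (439,64), the button up (387,174), everything in place and the arm clear. Handing in.

Run:
```python
from h import *
from plant import hand_in
f=pickle.load(open('wd.pkl','rb'))
for u,v,z in [(397,63,.062),(446,64,.062),(348,64,.062),(387,174,.058)]: print(ray(f,u,v,z).round(4))
print(hand_in())
```

```text
[ 0.5675 -0.0552  0.062 ]
[ 0.6109 -0.062   0.062 ]
[ 0.5239 -0.05    0.062 ]
[ 0.5522 -0.1553  0.058 ]
the job is handed in; nothing more can be done
None
```

I set the larger white reminder to the morning feed, pressed its green button and handed the job in at about 16.4 s. The hand-in gave no verdict.

- **Wheel:** I flicked it clockwise two clicks with the closed fingertips, with wrist force readings of about 3.5 N or less. On the first click it came to rest on the crest, so I went back in and pushed a few mm more before it snapped over.
- **Button:** I pressed it until the fingertips stood 52 mm above the dresser, which is level with its collar. The wrist read a brief 29 N when the button bottomed out, then 7.9 N, and the button came up again after I let go.
- **Last checks:** The last pictures showed the yellow petal at the pointer, the button up, and the arm well clear. The wheel centre measured (0.5675, -0.055), within about 1 mm of where I had placed it earlier. The cup, vase, bottle and pod looked where they had been; the pacifiers were out of these pictures, but the arm never went near them.
- **Disagreement:** At first the top and scene cameras placed the wheel and button about 6 to 10 mm apart, so I worked from the wrist camera close up.

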